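# Unclamp the vial heater and hold its lid at the balance point

### The job

The lid stay of the vial block heater is off and has to be screwed back on, so the lid needs holding. Swing the clamp lever on the heater's right side up until it stands upright, then take the lid by its bar handle, raise it to its balance point, where its weight stands right over the hinge and it would fall neither forward nor back, and finish while still gripping the bar and holding it there, steady. Do not let the lid slam shut or fall over backward, and leave the things round the heater where they are.

Things in the scene. Friction and masses are not known exactly. Their poses are not given: they have to be found in the camera images.
- heater: Vial block heater, fixed on the worktop: white housing 180 x 150 mm, 70 mm high, 12 wells (9 vials) under a grey lid with a clear window. Origin on the worktop under the wells; x points to its rear (the front, with display and keys, looks to -x), y to its left, z up. The housing spans x -75 to +105, y -75 to +75 mm; the shut lid's top is at z = 114 mm.
- lid (a joint): Lid angle, rad: 0 shut, stop at 1.95 (leaning back). Nearly free hinge along the heater's y axis; the bar in front goes up and back as it opens. About 0.5 kg; its weight stands over the hinge at 1.328 rad (76 degrees, the balance point): below that it falls shut, above it falls back. It cannot open until the clamp lever is past about 0.3 rad.
- lid_hinge (a point): Middle of the lid's hinge axis, at (68, 0, 78) mm in the heater's frame.
- lid_bar (a point): Middle of the bar handle: steel bar, 12 mm diameter, along the heater's y axis, 110 mm long between two arms that hold its axis 42 mm in front of the lid's face, so a finger fits behind it. Lid shut: at (-110, 0, 90) mm in the heater's frame, 178 mm in front of the hinge axis and 12 mm above it; at the balance point 31 mm in front of the hinge axis and 176 mm above it.
- lever (a joint): Clamp lever angle, rad: 0 lying level, pointing forward (a claw over the pin on the lid's side clamps the lid), 1.57 upright at its stop (released). Starts at 0 to 0.12. It turns about the heater's y axis; the grip in front goes up and back. Stiff (about 0.12 N m), it stays where it is left.
- lever_pivot (a point): Pivot of the clamp lever, on the heater's right side at (-20, -90, 52) mm in the heater's frame.
- lever_grip (a point): Middle of the lever's white grip, a round sleeve 16 mm in diameter, 52 mm long, lying along the lever. Lever level: at (-145, -112, 52) mm in the heater's frame, 125 mm in front of the pivot, ahead of the housing with nothing beside it; lever upright: 125 mm above the pivot.
- stay: The unscrewed lid stay, a steel strip 113 x 17 x 4 mm lying left of the heater; leave it. Origin under its middle, x along it.
- screwdriver: Screwdriver with a black handle, 200 mm long, lying left in front of the heater; leave it. Origin under its middle, x along it to the tip.
- beaker: Small glass beaker, 52 x 59 x 60 mm, standing to the right of the heater; leave it. Origin under its middle.
- dropper: Small dropper bottle with a black cap, 35 mm across, 74 mm high, standing to the right in front of the heater; leave it. Origin under its middle.
- pen: Black marker pen, 136 x 12 x 13 mm, lying far to the right; leave it. Origin under its middle, x along it.

How it is judged:
By the outcome, as a careful person would: the job done as asked, in the order asked, and still so for the second after the job is handed in, while the arm keeps its last pose, push and grip.
It also fails if it takes over 50 s, if anything falls off the work surface, if the arm or the gripper's body presses on something with over 40 N, if the wrist force passes 120 N, or if a joint passes its speed limit or range.

### The arm

A 6-joint arm with a two-finger parallel gripper is mounted at the origin on a cart in front of the work surface, level with it; the furniture and walls round the work are solid. World frame = base frame: x ahead of the robot, y to its left, z up, the work surface at z = 0. Lengths are in m, angles in rad, forces in N, time in s.
With the tool pointing down it reaches from about 0.25 to 0.775 m from the base axis. Payload 4 kg.
Tool frame: the origin (TCP) lies between the finger pads, 19 mm behind the fingertips; this is the grasp point; z points along the fingers, y is the line along which they close (so a half turn about z gives the same grasp; the last joint's range is limited). The gripper opens to 85 mm and grips with 20 to 120 N. Pads are 22 mm wide; open, the fingers measure 114 mm over their backs; the gripper's body (76 mm by 85 mm) begins 54 mm behind the grasp point. The pads swing forward as they close: fully open they stand 13 mm farther back than shut.
Start: joints at [1.223, 0.087, 1.371, -0, 1.684, -0.103], TCP at [0.133, 0.534, 0.25] pointing down, gripper open.
Joint ranges: [-3.1, 3.1], [-0.76, 2.03], [0.27, 2.55], [-1.08, 4.22], [0.17, 2.65], [-2.57, 2.57]. Speed limits (rad/s): [2.79, 2.79, 3.14, 3.14, 3.14, 3.14].

### API

Orientations are given as a unit quaternion [x, y, z, w].
In Python, from cell import ctrl gives the robot as it stands.
- The arm moves only by the tool apply_moves, never from a script. Its argument "targets" is a list of rows, each a list of 6 numbers: the shift along the tool's x, y, z in cm, then the turn, a rotation vector about the tool's x, y, z in rad. A call has 1 to 5 rows; each row shifts and turns the commanded pose from where the row before left it, along the tool's axes as they then stand; what a row does not reach is not made up. A row lasts 1/8 s, in which the tool goes at most 62.5 mm and 10.7 degrees, less where a joint would pass 70% of its speed; a pose out of reach is approached as far as the arm can. A call is refused whole if a number of a shift passes 6.25 or a number of a turn 0.188, either way. A call with a gripper value outside its range is refused whole. "jaw" is the finger opening in cm, from 0 to 8.54, set as the call begins (left out, the last holds). The fingers move at their own pace and stop on an object; "force" is the grip in N (left out, the last holds). Time passes only in rows, so rows that do not move let the fingers close. It gives the time, the measured TCP pose, the force, the opening and the grip force at its end, in the units of the state.
- ctrl.get_state(): the state, without advancing time (a new reading comes with each control period).
- ctrl.get_image(name): name is "scene" or "top" or "wrist"; returns (picture, depth): 480x640x3 uint8, red, green, blue; 480x640 float32, m along the optical axis (not along the pixel's ray), 0 where there is no reading.
- ctrl.get_calibration(name): a dict with "fovy" (degrees; the focal length in pixels is half the picture's height over the tangent of half this angle, whatever the lens; pixels are square), "cx", "cy" (the principal point, pixels), "rvec" (rotation vector, rad) and "tvec" (3), from world to camera coordinates, as OpenCV has them; the wrist camera has in their place "hand_eye" (4x4, takes a point from camera to tool coordinates, whose origin is the TCP and whose axes are the flange's). Camera axes: x right, y down, z forward; pixel columns grow to the right and rows downward; lengths in m; the calibration is good to about 2 mm. The wrist camera is an equidistant fisheye: a pixel r from the principal point sees the ray r / f radians off the axis. A picture is of the moment at which its call begins: read the wrist's pose just before it. get_calibration takes no time and is no camera call.
- ctrl.finish_job(): hands the job in; it is judged then, once.
The state is a dict: "clock": time; "q": joint angles; "qd": joint speeds; "joint_efforts": joint torques, N m; "ee_pos": TCP position; "tcp_rot": TCP orientation; "ft_force": force on the tool from outside, world axes, zero at the start; "wrist_torque": the same for the moment, N m; "gripper_width": opening from 0.0 (shut) to 1.0 (fully open); "gripper_force": force on a finger pad.
Only numpy, scipy, OpenCV 4.12 (cv2) and the standard library are available. Lean on these libraries where they do the work, as an engineer would, in place of code of your own. Each camera call takes 0.05 s, during which the arm holds its last target. There are 200 camera calls.

## Working session

There is one attempt and no reset: what is moved stays moved. The work goes in short steps, Python scripts to look and compute and a tool call to move; the robot and the scene stay as the last step left them, time stands still between calls to the robot, and variables do not carry over. Pictures are saved under pics/ and viewed, at most 10 in all, crops included, and the job is handed in when it is done.

Besides the shell and the picture viewer there is one more tool, called after "Request:" as name(argument=value, ...), one argument or row to a line, values as JSON. apply_moves: Moves the arm, as the interface text tells. Its arguments: {"type":"object","properties":{"targets":{"type":"array"},"jaw":{"type":"number"},"force":{"type":"number"}},"required":["targets"]}

```bash
mkdir -p pics; ls; cat > h.py <<'E'
import numpy as np, cv2
from scipy.spatial.transform import Rotation as R
from cell import ctrl
def cam(n):
    c=ctrl.get_calibration(n); f=240/np.tan(np.radians(c["fovy"])/2)
    return c,f
def cloud(n,dep):
    c,f=cam(n); v,u=np.mgrid[:480,:640]
    P=np.stack([(u-c["cx"])/f*dep,(v-c["cy"])/f*dep,dep],-1)
    Rm=R.from_rotvec(np.ravel(c["rvec"])).as_matrix()
    return (P-np.ravel(c["tvec"]))@Rm
E
python3 - <<'E'
from h import *
for n in ("scene","top"):
    im,d=ctrl.get_image(n); np.savez(f"{n}.npz",im=im,d=d); cv2.imwrite(f"pics/{n}0.png",im[...,::-1])
    c,f=cam(n); print(n,f,c)
print(ctrl.get_calibration("wrist")); print(ctrl.get_state())
E
```

```text
pics
scene 475.9946249349961 {'fovy': 53.51515653627399, 'cx': 318.90387469426366, 'cy': 234.52740992149862, 'rvec': array([ 1.75547794, -0.99433345,  0.65814459]), 'tvec': array([-0.43962477,  0.24182851,  0.95825911])}
top 461.0790401328844 {'fovy': 54.99558931794888, 'cx': 323.8475471723507, 'cy': 241.07524203777274, 'rvec': array([ 2.18963181, -2.18201348,  0.03923135]), 'tvec': array([-0.16879601,  0.54403054,  1.01245612])}
{'fovy': 65.70646984690485, 'cx': 324.1776945547049, 'cy': 242.10242765464847, 'hand_eye': array([[ 5.54634798e-04, -9.53683430e-01, -3.00811582e-01,
         7.63800650e-02],
       [ 9.99999262e-01,  2.03660730e-04,  1.19811386e-03,
        -1.19476865e-03],
       [-1.08135783e-03, -3.00812025e-01,  9.53682838e-01,
        -1.24074835e-01],
       [ 0.00000000e+00,  0.00000000e+00,  0.00000000e+00,
         1.00000000e+00]])}
{'clock': 0.1, 'q': array([ 1.22288506e+00,  8.79099383e-02,  1.37213704e+00, -3.77898429e-06,
        1.68360385e+00, -1.03093671e-01]), 'qd': array([ 0.00103165, -0.00218126, -0.00115786,  0.00087171, -0.0013291 ,
        0.00021655]), 'joint_efforts': array([ 3.03944398e-03, -3.53013647e+01, -3.14219034e+01, -1.02998856e-04,
        7.95592001e-03,  2.38776857e-05]), 'ee_pos': array([0.13316713, 0.53320293, 0.24892317]), 'tcp_rot': array([ 1.22103477e-01,  9.92516842e-01, -1.00345045e-03, -2.28269293e-04]), 'ft_force': array([-0.36086499,  1.11032691, -0.89140407]), 'wrist_torque': array([ 0.01370663, -0.0098297 ,  0.03896518]), 'gripper_force': 0.0, 'gripper_width': 1.0017925927765694}
```

View pics/scene0.png

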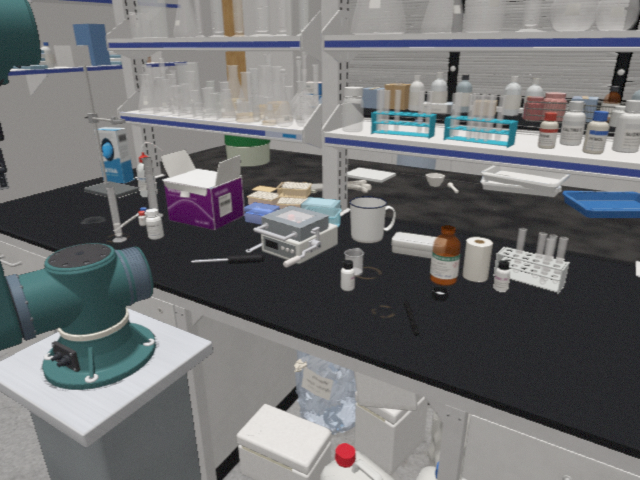

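View pics/top0.png

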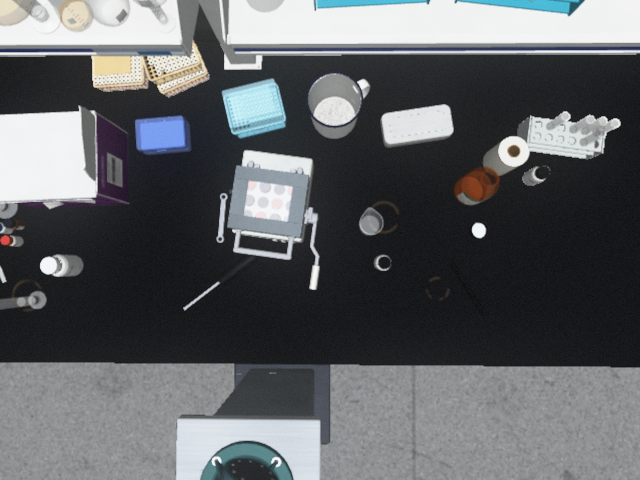

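The top view shows the bar from about (235,252) to (291,257). The lever grip is at about (315,277), the dropper at (383,263) and the beaker at (371,222). The scene view shows the heater at about (300,235).

```bash
python3 - <<'E'
from h import *
t=np.load("top.npz"); s=np.load("scene.npz")
def proj(n,P):
    c,f=cam(n); q=R.from_rotvec(np.ravel(c["rvec"])).apply(P)+np.ravel(c["tvec"]); return q[:,:2]/q[:,2:]*f+[c["cx"],c["cy"]]
def ray(n,uv):
    c,f=cam(n); r=R.from_rotvec(np.ravel(c["rvec"])); o=-r.inv().apply(np.ravel(c["tvec"]))
    return o,r.inv().apply(np.array([(uv[0]-c["cx"])/f,(uv[1]-c["cy"])/f,1]))
P=cloud("top",t["d"]); im=t["im"].astype(int)
def onz(uv,z): o,d=ray("top",uv); return o+d*(z-o[2])/d[2]
# sanity table
print("table z",np.median(P[300:340,330:360,2]))
# lid : z>0.1 in region
roi=np.zeros((480,640),bool); roi[140:300,215:330]=1
def rect(m,z):
    m=cv2.morphologyEx(m.astype(np.uint8),cv2.MORPH_OPEN,np.ones((2,2)))
    n,l,st,ce=cv2.connectedComponentsWithStats(m); k=1+np.argmax(st[1:,4])
    v,u=np.nonzero(l==k); W=np.array([onz((a,b),z)[:2] for a,b in zip(u,v)]).astype(np.float32)
    r=cv2.minAreaRect(W*1000); return r,len(u),l==k
m=roi&(P[...,2]>0.1)&(P[...,2]<.125); r,n,mm=rect(m,.114); print("lid",r,n,np.median(P[mm][:,2]))
# bar
br=np.zeros_like(roi); br[240:265,228:300]=1
m=br&(im.min(2)>90)&(P[...,2]>.06); r,n,mm=rect(m,.09); print("bar",r,n,np.percentile(P[mm][:,2],[10,50,90]))
gr=np.zeros_like(roi); gr[262:295,305:325]=1
m=gr&(im.min(2)>130); r,n,mm=rect(m,.055); print("grip",r,n,np.percentile(P[mm][:,2],[10,50,90]))
for nm,z,uv in(("dropper",.074,(383,263)),("beaker",.06,(371,222)),): print(nm,onz(uv,z))
x0,y0,w=225,185,150
c=s["im"][195:285,225:385]; c=cv2.resize(c,(800,450),interpolation=cv2.INTER_CUBIC); cv2.imwrite("pics/s1.png",c[...,::-1])
c=t["im"][140:300,200:400]; c=cv2.resize(c,(750,600),interpolation=cv2.INTER_CUBIC); cv2.imwrite("pics/t1.png",c[...,::-1])
E
```

```text
table z 0.00020057969461317743Traceback (most recent call last):
  File "<stdin>", line 19, in <module>
  File "<stdin>", line 17, in rect
  File "<stdin>", line 9, in onz
  File "<stdin>", line 6, in ray
  File "h.py", line 5, in cam
    c=ctrl.get_calibration(n); f=240/np.tan(np.radians(c["fovy"])/2)
ValueError: time passes only in moves, steps and waits
```

```bash
cat > h.py <<'E'
import numpy as np, cv2, functools
from scipy.spatial.transform import Rotation as R
from cell import ctrl
@functools.cache
def cam(n):
    c=ctrl.get_calibration(n); f=240/np.tan(np.radians(c["fovy"])/2)
    if n=="wrist": return c,f
    r=R.from_rotvec(np.ravel(c["rvec"])); return r,np.ravel(c["tvec"]),f,np.array([c["cx"],c["cy"]])
def cloud(n,dep):
    r,t,f,c=cam(n); v,u=np.mgrid[:480,:640]
    P=np.stack([(u-c[0])/f*dep,(v-c[1])/f*dep,dep],-1)
    return (P-t)@r.as_matrix()
def ray(n,uv):
    r,t,f,c=cam(n); uv=np.atleast_2d(uv)
    return r.inv().apply(-t), r.inv().apply(np.c_[(uv-c)/f,np.ones(len(uv))])
def onz(n,uv,z): o,d=ray(n,uv); return o+d*((z-o[2])/d[:,2])[:,None]
def tri(ut,us):
    (a,d),(b,e)=ray("top",ut),ray("scene",us); d,e=d[0],e[0]
    k=np.linalg.lstsq(np.c_[d,-e],b-a,rcond=None)[0]; p,q=a+k[0]*d,b+k[1]*e
    return (p+q)/2,np.linalg.norm(p-q)
def proj(n,P):
    r,t,f,c=cam(n); q=r.apply(P)+t; return q[:,:2]/q[:,2:]*f+c
E
python3 - <<'E'
from h import *
t=np.load("top.npz"); s=np.load("scene.npz")
P=cloud("top",t["d"]); im=t["im"].astype(int)
def rect(box,m,z):
    roi=np.zeros((480,640),bool); roi[box[0]:box[1],box[2]:box[3]]=1
    n,l,st,ce=cv2.connectedComponentsWithStats((m&roi).astype(np.uint8)); k=1+np.argmax(st[1:,4])
    v,u=np.nonzero(l==k); W=onz("top",np.c_[u,v],z)[:,:2].astype(np.float32)
    return cv2.minAreaRect(W*1000),len(u),ce[k],np.percentile(P[l==k][:,2],[10,50,90])
Z=P[...,2]
print("lid",rect((140,300,215,330),(Z>.1)&(Z<.125),.114))
print("bar",rect((245,265,228,300),(im.min(2)>90)&(Z>.06),.09))
print("grip",rect((262,295,305,325),im.min(2)>130,.055))
print("body",rect((140,245,215,315),(Z>.05)&(Z<.082),.07))
for nm,z,uv in(("dropper",.074,(383,263)),("beaker",.06,(371,222)),): print(nm,onz("top",uv,z))
c=s["im"][195:285,235:375]; c=cv2.resize(c,(800,514),interpolation=cv2.INTER_CUBIC); cv2.imwrite("pics/s1.png",c[...,::-1])
c=t["im"][140:300,200:400]; c=cv2.resize(c,(750,600),interpolation=cv2.INTER_CUBIC); cv2.imwrite("pics/t1.png",c[...,::-1])
E
```

```text
lid (((618.4021606445312, -54.5733642578125), (150.67140197753906, 130.30770874023438), 82.442626953125), 4701, array([267.61859179, 201.48415231]), array([0.11148471, 0.1138942 , 0.11616798]))
bar (((517.618896484375, -41.849178314208984), (28.811315536499023, 121.8232650756836), 0.18155866861343384), 384, array([264.05989583, 252.51302083]), array([0.09286937, 0.09519898, 0.09801903]))
grip (((469.19207763671875, -147.31903076171875), (14.741219520568848, 58.15879440307617), 82.15679168701172), 181, array([314.02762431, 276.09944751]), array([0.05607902, 0.0595413 , 0.06225606]))
body (((708.5155639648438, -67.50288391113281), (150.6572265625, 41.34689712524414), 79.80989837646484), 1062, array([277.29943503, 161.91242938]), array([0.06774095, 0.07038977, 0.07282884]))
dropper [[ 0.49602384 -0.29131763  0.074     ]]
beaker [[ 0.58296789 -0.26769072  0.06      ]]
```

View pics/s1.png

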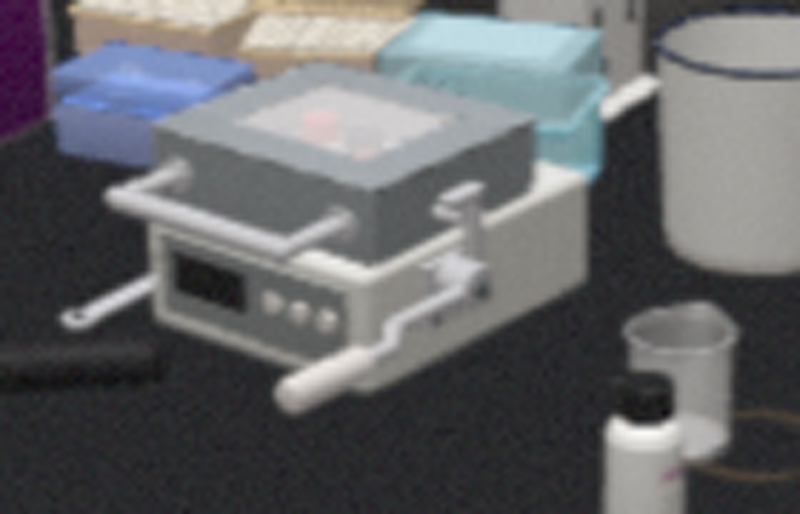

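View pics/t1.png

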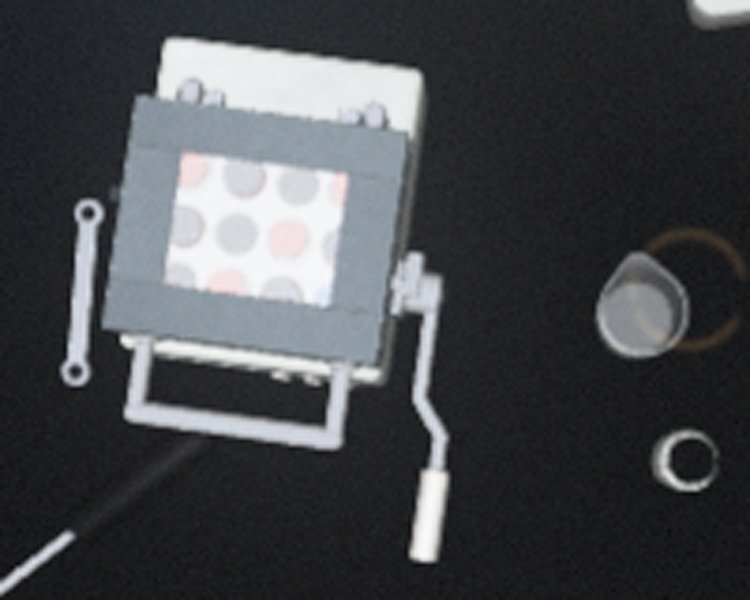

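The crops show the bar's outer corners at (128,410) and (340,440) in the top crop, and (110,197) and (285,248) in the scene crop. The grip's ends are at (425,560) and (437,472) in the top crop, and (290,393) and (372,358) in the scene crop.

```bash
python3 - <<'E'
from h import *
T=lambda p:np.array(p)/3.75+[200,140]
S=lambda p:np.array(p)*140/800+[235,195]
for n,a,b in [("barL",(133,410),(112,197)),("barR",(335,438),(285,246)),("gripF",(425,557),(290,393)),("gripR",(437,474),(368,360)),("lidFL",(105,328),(160,128)),("lidFR",(377,360),(372,188)),("lidRR",(408,130),(535,122))]:
    p,e=tri(T(a),S(b)); print(n,(p*1000).round(1),round(e*1000,1))
psi=np.radians(-7.6); Rm=np.array([[np.cos(psi),-np.sin(psi)],[np.sin(psi),np.cos(psi)]])
o=np.array([621.4,-55])
for n,p in [("bar",(-110,0)),("grip",(-145,-112)),("up",(-20,-112)),("hinge",(68,0)),("balance",(37,0))]: print(n,(o+Rm@p).round(1))
E
```

```text
barL [522.8  14.3  89.3] 0.6
barR [508.5 -98.4  91.8] 2.1
gripF [ 441.9 -146.4   54.6] 1.8
gripR [ 489.8 -154.4   53.5] 5.3
lidFL [568.3  22.7 110. ] 6.7
lidFR [ 549.6 -121.8  111.7] 0.4
lidRR [ 675.  -137.9  108.4] 1.2
bar [512.4 -40.5]
grip [ 462.9 -146.8]
up [ 586.8 -163.4]
hinge [688.8 -64. ]
balance [658.1 -59.9]
```

Request:
apply_moves(
  targets=[
    [0, 0, 0, 0, 0, -0.112],
    [-3, -4.5, 0, 0, 0, 0],
    [-3, -4.5, 0, 0, 0, 0],
    [-3, -4.5, 0, 0, 0, 0],
    [-3, -4.5, 0, 0, 0, 0],
  ],
  jaw=5,
  force=25,
)

```text
clock: 0.72
ee_pos: [0.2287, 0.3376, 0.2495]
tcp_rot: [0.066, 0.998, -0.0, -0.0]
ft_force: [0.8, 0.0, 1.0]
gripper_width: 0.583
gripper_force: 0.0
```

Request:
apply_moves(
  targets=[
    [-3, -4.5, 0, 0, 0, 0],
    [-3, -4.5, 0, 0, 0, 0],
    [-3, -4.5, 0, 0, 0, 0],
    [-3, -4.5, 0, 0, 0, 0],
    [-3, -4.5, 0, 0, 0, 0],
  ],
)

```text
clock: 1.35
ee_pos: [0.3475, 0.0948, 0.2498]
tcp_rot: [0.066, 0.998, 0.0, 0.0]
ft_force: [1.5, -0.2, 0.5]
gripper_width: 0.583
gripper_force: 0.0
```

Request:
apply_moves(
  targets=[
    [-3, -4.5, 0, 0, 0, 0],
    [-3, -4.5, 0, 0, 0, 0],
    [-3, -4.5, 0, 0, 0, 0],
    [-3, -4.5, 0, 0, 0, 0],
    [-3, -4.5, 0, 0, 0, 0],
  ],
)

```text
clock: 1.98
ee_pos: [0.4665, -0.1481, 0.2495]
tcp_rot: [0.067, 0.998, 0.0, -0.0]
ft_force: [1.0, -0.3, -1.1]
gripper_width: 0.585
gripper_force: 0.0
```

```bash
cat >> h.py <<'E'
def wray(uv,st):
    c,f=cam("wrist"); d=np.atleast_2d(uv)-[c["cx"],c["cy"]]; r=np.linalg.norm(d,axis=1); a=r/f
    k=np.where(r>0,np.sin(a)/np.maximum(r,1e-9),0)
    v=np.c_[d*k[:,None],np.cos(a)]; H=c["hand_eye"]; q=R.from_quat(st["tcp_rot"])
    return q.apply(H[:3,3])+st["ee_pos"], q.apply(v@H[:3,:3].T)
def wonz(uv,z,st): o,d=wray(uv,st); return o+d*((z-o[2])/d[:,2])[:,None]
E
python3 - <<'E'
from h import *
st=ctrl.get_state(); im,d=ctrl.get_image("wrist"); np.savez("w1.npz",im=im,d=d,**{k:st[k] for k in("ee_pos","tcp_rot")})
cv2.imwrite("pics/w1.png",im[...,::-1])
E
```

```text
(no output)
```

View pics/w1.png

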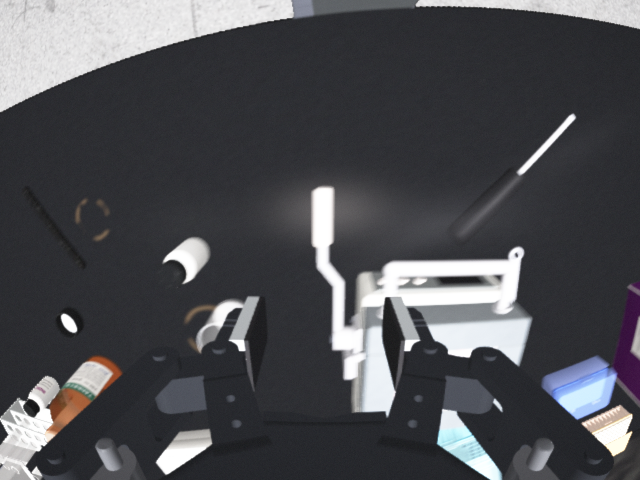

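The wrist view shows the grip from (323,187) to (321,246). The bar's axis runs from about (387,268) to (516,267).

```bash
python3 - <<'E'
from h import *
z=np.load("w1.npz"); im=z["im"].astype(int)
g=im[180:250,300:345].min(2)>120
n,l,s,c=cv2.connectedComponentsWithStats(g.astype(np.uint8)); k=1+np.argmax(s[1:,4]); v,u=np.nonzero(l==k); print(s[k])
W=wonz(np.c_[u+300,v+180],.058,z)[:,:2]*1000; print(cv2.minAreaRect(W.astype(np.float32)))
print("bar",(wonz([(387,268),(452,267.5),(516,267)],.09,z)*1000).round(1))
st=ctrl.get_state();print(st["ee_pos"])
E
```

```text
[  11    6   24   64 1431]
((467.2248229980469, -150.4520263671875), (20.13268280029297, 56.94413757324219), 81.87411499023438)
bar [[ 508.4 -102.1   90. ]
 [ 516.2  -45.4   90. ]
 [ 525.5   17.9   90. ]]
[ 0.46847997 -0.15382683  0.24822565]
```

Request:
apply_moves(
  targets=[
    [0, 0.3, 4, 0, 0, 0],
    [0, 0, 4, 0, 0, 0],
    [0, 0, 4, 0, 0, 0],
    [0, 0, 4, 0, 0, 0],
    [0, 0, 3.3, 0, 0, 0],
  ],
)

```text
clock: 2.65
ee_pos: [0.4655, -0.1428, 0.0548]
tcp_rot: [0.066, 0.998, 0.0, -0.001]
ft_force: [-0.6, 0.2, 1.1]
gripper_width: 0.586
gripper_force: 0.0
```

Request:
apply_moves(
  targets=[
    [0, 0, 0, 0, 0, 0],
    [0, 0, 0, 0, 0, 0],
    [0, 0, 0, 0, 0, 0],
    [0, 0, 0, 0, 0, 0],
    [0, 0, 0, 0, 0, 0],
  ],
  jaw=0,
  force=30,
)

```text
clock: 3.28
ee_pos: [0.4655, -0.1466, 0.0586]
tcp_rot: [0.066, 0.998, -0.004, -0.001]
ft_force: [-4.8, -7.4, -2.3]
gripper_width: 0.177
gripper_force: 30.0
```

Request:
apply_moves(
  targets=[
    [-0.24, 0, -1.92, 0, 0, 0],
    [-0.54, 0, -1.86, 0, 0, 0],
    [-0.82, 0, -1.76, 0, 0, 0],
    [-1.08, 0, -1.6, 0, 0, 0],
    [-1.32, 0, -1.42, 0, 0, 0],
  ],
)

```text
clock: 3.9
ee_pos: [0.5063, -0.152, 0.1448]
tcp_rot: [0.067, 0.998, -0.004, 0.001]
ft_force: [-0.2, -8.2, -7.1]
gripper_width: 0.179
gripper_force: 29.5
```

Request:
apply_moves(
  targets=[
    [-1.52, 0, -1.2, 0, 0, 0],
    [-1.69, 0, -0.95, 0, 0, 0],
    [-1.81, 0, -0.68, 0, 0, 0],
    [-1.89, 0, -0.39, 0, 0, 0],
    [-1.57, 0, -0.1, 0, 0, 0],
  ],
)

```text
clock: 4.53
ee_pos: [0.5909, -0.1624, 0.1782]
tcp_rot: [0.067, 0.998, -0.002, 0.001]
ft_force: [0.3, 0.9, -0.2]
gripper_width: 0.063
gripper_force: 0.0
```

Request:
apply_moves(
  targets=[
    [-0.3, 0, 0, 0, 0, 0],
    [0, 0, 0, 0, 0, 0],
    [0, 0, 0, 0, 0, 0],
  ],
)

```text
clock: 4.9
ee_pos: [0.593, -0.16, 0.1765]
tcp_rot: [0.066, 0.998, 0.0, 0.0]
ft_force: [-0.6, 0.2, -0.3]
gripper_width: -0.003
gripper_force: 0.0
```

The fingers closed empty, so the grip slipped out partway. I'll look.

```bash
python3 - <<'E'
from h import *
im,d=ctrl.get_image("scene"); c=cv2.resize(im[175:285,235:375],(760,597),interpolation=cv2.INTER_CUBIC); cv2.imwrite("pics/s2.png",c[...,::-1]); np.savez("s2.npz",im=im,d=d)
im,d=ctrl.get_image("top"); np.savez("t2.npz",im=im,d=d)
E
```

```text
(no output)
```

View pics/s2.png

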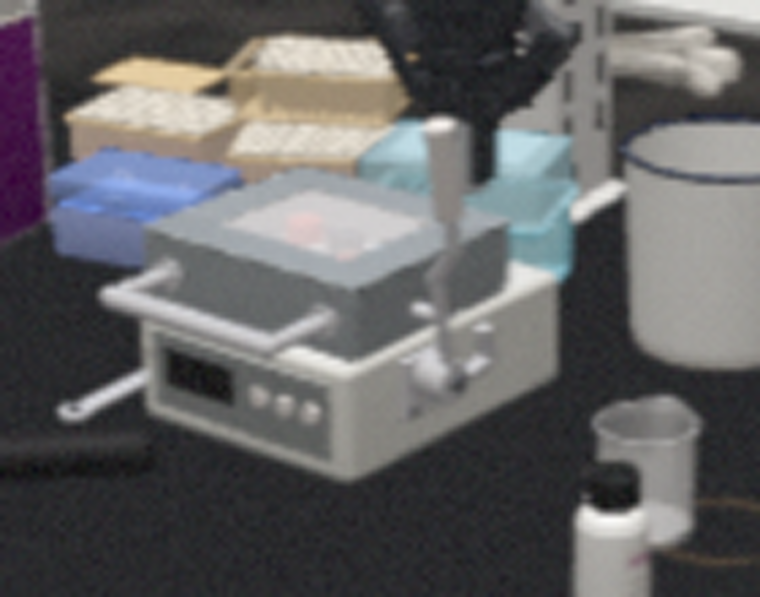

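The lever stands nearly upright, with the grip from (441,122) to (447,218). The shut fingers are behind it.

```bash
cat >> h.py <<'E'
PSI=np.radians(-7.8); O=np.array([.625,-.058,0]); RH=R.from_euler("z",PSI)
def hplane(uv,y):
    o,d=ray("scene",uv); a=RH.inv().apply(o-O); b=RH.inv().apply(d)
    return a+b*((y-a[1])/b[:,1])[:,None]
E
python3 - <<'E'
from h import *
S=lambda p:np.array(p)*140/760+[235,175]
p=hplane(S([(441,124),(444,170),(447,218)]),-.112); print((p*1000).round(1))
print((hplane(S([(440,375)]),-.100)*1000).round(1), "expect -20,52")
s=ctrl.get_state(); print(s["ee_pos"],RH.inv().apply(s["ee_pos"]-O))
E
```

```text
[[ -42.3 -112.   198.6]
 [ -40.3 -112.   174.5]
 [ -38.4 -112.   149.1]]
[[ -30.7 -100.    58.9]] expect -20,52
[ 0.59296777 -0.16010572  0.17619904] [-0.01787852 -0.10550829  0.17619904]
```

Request:
apply_moves(
  targets=[
    [0, 0, -4, 0, 0, 0],
    [0, 0, -4.5, 0, 0, 0],
    [3, -0.65, 0, 0, 0, 0],
    [3, 0, 0, 0, 0, 0],
    [0, 0, 4, 0, 0, 0],
  ],
)

```text
clock: 5.62
ee_pos: [0.5335, -0.1595, 0.2257]
tcp_rot: [0.067, 0.998, -0.002, 0.005]
ft_force: [1.0, -0.4, 0.6]
gripper_width: 0.002
gripper_force: 0.0
```

Request:
apply_moves(
  targets=[
    [0, 0, 4.5, 0, 0, 0],
    [-1, 0, 0, 0, 0, 0],
    [-1, 0, 0, 0, 0, 0],
    [-1, 0, 0, 0, 0, 0],
    [0, 0, 0, 0, 0, 0],
  ],
)

```text
clock: 6.25
ee_pos: [0.5648, -0.1635, 0.178]
tcp_rot: [0.066, 0.998, -0.001, 0.002]
ft_force: [-0.2, -0.1, 1.1]
gripper_width: 0.001
gripper_force: 0.0
```

Request:
apply_moves(
  targets=[
    [-0.4, 0, 0, 0, 0, 0],
    [-0.4, 0, 0, 0, 0, 0],
    [-0.3, 0, 0, 0, 0, 0],
    [0, 0, 0, 0, 0, 0],
    [0, 0, 0, 0, 0, 0],
  ],
)

```text
clock: 6.88
ee_pos: [0.5699, -0.1623, 0.1742]
tcp_rot: [0.066, 0.998, 0.002, -0.005]
ft_force: [-9.9, 4.7, 1.5]
gripper_width: 0.003
gripper_force: 0.0
```

Request:
apply_moves(
  targets=[
    [3, 0, 0, 0, 0, 0],
    [0, 0, -4, 0, 0, 0],
    [0, 0, -4, 0, 0, 0],
    [2, 5.5, 0, 0, 0, 0],
    [1.9, 5.5, 0, 0, 0, 0],
  ],
  jaw=4,
)

```text
clock: 7.5
ee_pos: [0.5199, -0.0455, 0.2568]
tcp_rot: [0.067, 0.998, 0.0, 0.001]
ft_force: [0.8, 0.8, 0.7]
gripper_width: 0.47
gripper_force: 0.0
```

Request:
apply_moves(
  targets=[
    [0, 0, 0, 0, 0, 0.1745],
    [0, 0, 0, 0, 0, 0.1745],
    [0, 0, 0, 0, 0, 0.1745],
    [0, 0, 0, 0, 0, 0.1745],
    [0, 0, 0, 0, 0, 0.1745],
  ],
)

```text
clock: 8.12
ee_pos: [0.5199, -0.0462, 0.256]
tcp_rot: [0.484, 0.875, 0.0, 0.0]
ft_force: [-0.2, 0.5, -0.3]
gripper_width: 0.468
gripper_force: 0.0
```

Request:
apply_moves(
  targets=[
    [0, 0, 0, 0, 0, 0.1745],
    [0, 0, 0, 0, 0, 0.1745],
    [0, 0, 0, 0, 0, 0.1745],
    [0, 0, 0, 0, 0, 0.1745],
    [0, 0, 0, 0, 0, 0],
  ],
)

```text
clock: 8.75
ee_pos: [0.5199, -0.0462, 0.256]
tcp_rot: [0.752, 0.659, 0.0, 0.0]
ft_force: [0.4, 1.2, -0.5]
gripper_width: 0.469
gripper_force: 0.0
```

```bash
python3 - <<'E'
from h import *
st=ctrl.get_state(); im,d=ctrl.get_image("wrist"); np.savez("w3.npz",im=im,d=d,**{k:st[k] for k in("ee_pos","tcp_rot")})
cv2.imwrite("pics/w3.png",im[...,::-1]); print(st["ee_pos"],st["tcp_rot"],RH.inv().apply(st["ee_pos"]-O))
im,d=ctrl.get_image("scene"); np.savez("s3.npz",im=im,d=d)
E
```

```text
[ 0.51989905 -0.04619405  0.25595718] [7.51712887e-01 6.59490436e-01 2.34418850e-04 2.10428119e-04] [-0.10573079 -0.00256711  0.25595718]
```

View pics/w3.png

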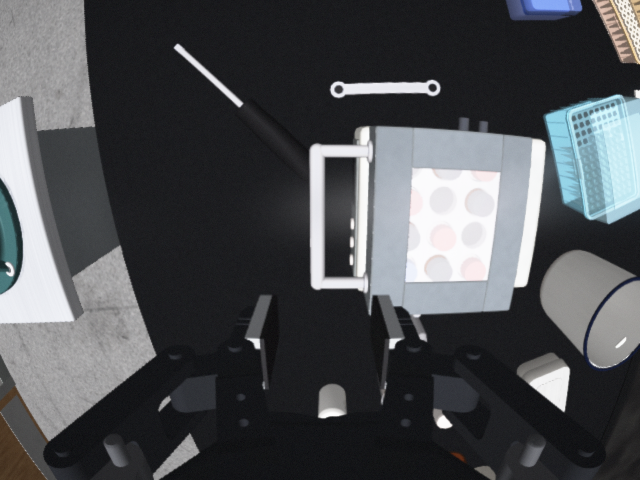

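The wrist view shows the bar axis along column 317, from row 150 to row 285, square to the closing line.

```bash
python3 - <<'E'
from h import *
z=np.load("w3.npz"); st=dict(z)
g=(z["im"].min(2)>110); g[:, :300]=0; g[:,335:]=0
cs=[]
for v in range(160,275,5):
    u=np.nonzero(g[v])[0]; cs.append(((u.min()+u.max())/2,v,len(u)))
cs=np.array(cs); print(cs[::6])
for h in (.088,.090,.096): 
    W=wonz(cs[:,:2],h,st); p=np.polyfit(W[:,1],W[:,0],1); print(h,(W.mean(0)*1000).round(1),"slope",p[0],"ends",(wonz([(317,145),(317,289)],h,st)*1000).round(1).tolist())
d=z["d"][180:260,312:322]; print("depth",np.median(d), "wrist cam height", wray([(317,217)],st)[0])
v,u=np.mgrid[170:270:4,314:321]; o,dd=wray(np.c_[u.ravel(),v.ravel()],st)
# depth along optical axis
c,f=cam("wrist"); ax=R.from_quat(st["tcp_rot"]).apply(c["hand_eye"][:3,2]); k=z["d"][v.ravel(),u.ravel()]/(dd@ax); print("top z",np.median((o+dd*k[:,None])[:,2]))
E
```

```text
[[316.5 160.   16. ]
 [317.  190.   15. ]
 [317.  220.   15. ]
 [317.  250.   15. ]]
0.088 [515.5 -39.3  88. ] slope 0.1337524700780733 ends [[523.1, 17.0, 88.0], [506.8, -103.5, 88.0]]
0.09 [515.6 -38.8  90. ] slope 0.13375247007807456 ends [[523.2, 17.1, 90.0], [506.9, -102.6, 90.0]]
0.096 [515.9 -37.4  96. ] slope 0.13375247007807228 ends [[523.3, 17.3, 96.0], [507.4, -99.8, 96.0]]
depth 0.29253054 wrist cam height [0.53010563 0.02881029 0.38004016]
top z 0.0958377714882408
```

Request:
apply_moves(
  targets=[
    [0.3, -0.5, 4, 0, 0, 0],
    [0, 0, 4, 0, 0, 0],
    [0, 0, 4, 0, 0, 0],
    [0, 0, 3, 0, 0, 0],
    [0, 0, 1.6, 0, 0, 0],
  ],
  jaw=3,
)

```text
clock: 9.48
ee_pos: [0.5142, -0.0423, 0.0879]
tcp_rot: [0.752, 0.659, -0.001, -0.001]
ft_force: [-0.2, 1.0, 0.0]
gripper_width: 0.351
gripper_force: 0.0
```

Request:
apply_moves(
  targets=[
    [0, 0, 0, 0, 0, 0],
    [0, 0, 0, 0, 0, 0],
    [0, 0, 0, 0, 0, 0],
    [0, 0, 0, 0, 0, 0],
    [0, 0, 0, 0, 0, 0],
  ],
  jaw=0,
  force=50,
)

```text
clock: 10.1
ee_pos: [0.5147, -0.0424, 0.0898]
tcp_rot: [0.752, 0.659, -0.0, -0.0]
ft_force: [-4.6, 0.6, -2.0]
gripper_width: 0.115
gripper_force: 48.7
```

```bash
python3 - <<'E'
from h import *
st=ctrl.get_state(); print(st["ee_pos"],st["tcp_rot"],st["ft_force"],st["gripper_width"],st["gripper_force"])
P=np.load("s3.npz")["im"]; c=cv2.resize(P[175:285,235:375],(760,597),interpolation=cv2.INTER_CUBIC); cv2.imwrite("pics/s3.png",c[...,::-1])
E
```

```text
[ 0.51468971 -0.04244343  0.08977325] [ 7.52330334e-01  6.58785840e-01 -3.35811446e-04 -4.15261554e-04] [-4.55040774  0.55749905 -1.99676309] 0.11538555262372671 48.71114373207092
```

View pics/s3.png

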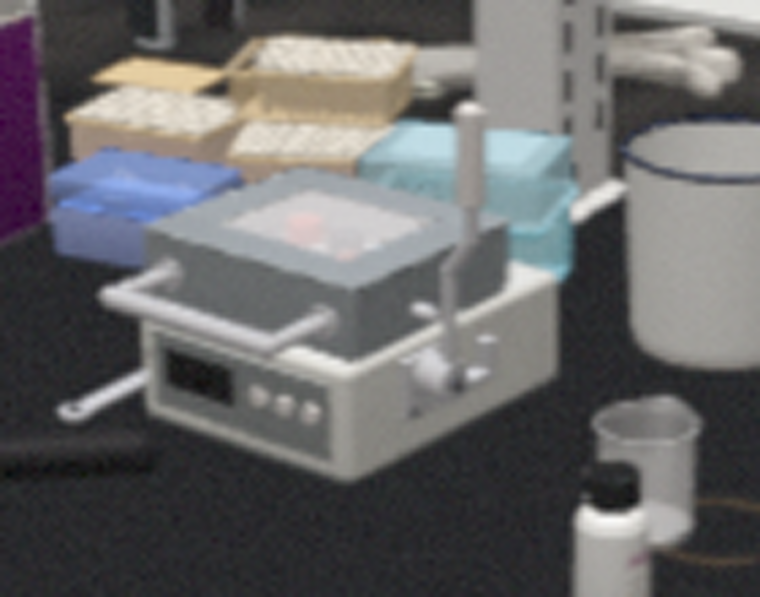

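The lever is upright, with its grip at (468,105)–(470,205), and the bar is gripped. Next I raise the lid along its arc.

Request:
apply_moves(
  targets=[
    [0, 0.18, -1.57, 0, 0, 0],
    [0, 0.31, -1.55, 0, 0, 0],
    [0, 0.45, -1.51, 0, 0, 0],
    [0, 0.58, -1.47, 0, 0, 0],
    [0, 0.71, -1.41, 0, 0, 0],
  ],
)

```text
clock: 10.72
ee_pos: [0.5366, -0.0454, 0.1668]
tcp_rot: [0.752, 0.659, -0.001, -0.001]
ft_force: [-7.4, 0.1, -0.1]
gripper_width: 0.117
gripper_force: 48.7
```

Request:
apply_moves(
  targets=[
    [0, 0.83, -1.34, 0, 0, 0],
    [0, 0.95, -1.26, 0, 0, 0],
    [0, 1.05, -1.17, 0, 0, 0],
    [0, 1.16, -1.08, 0, 0, 0],
    [0, 1.25, -0.97, 0, 0, 0],
  ],
)

```text
clock: 11.35
ee_pos: [0.589, -0.0524, 0.2281]
tcp_rot: [0.752, 0.659, 0.0, 0.001]
ft_force: [-8.5, 1.2, 7.2]
gripper_width: 0.117
gripper_force: 48.7
```

Request:
apply_moves(
  targets=[
    [0, 1.33, -0.86, 0, 0, 0],
    [0, 1.4, -0.74, 0, 0, 0],
    [0, 1.45, -0.61, 0, 0, 0],
    [0, 1.5, -0.48, 0, 0, 0],
    [0, 1.3, -0.3, 0, 0, 0],
  ],
)

```text
clock: 11.98
ee_pos: [0.6603, -0.0619, 0.2583]
tcp_rot: [0.752, 0.659, 0.003, 0.003]
ft_force: [-2.5, -0.0, 2.2]
gripper_width: 0.122
gripper_force: 51.3
```

Request:
apply_moves(
  targets=[
    [0, 0, 0, 0, 0, 0],
    [0, 0, 0, 0, 0, 0],
    [0, 0, 0, 0, 0, 0],
  ],
)

```text
clock: 12.35
ee_pos: [0.66, -0.0618, 0.2582]
tcp_rot: [0.752, 0.659, 0.003, 0.003]
ft_force: [-2.5, 0.3, 5.3]
gripper_width: 0.12
gripper_force: 51.6
```

```bash
python3 - <<'E'
from h import *
st=ctrl.get_state(); e=st["ee_pos"]; print(e,st["ft_force"],st["wrist_torque"],st["gripper_width"],st["gripper_force"])
psi=-.133; O=np.array([.515+.1090,-.0427-.0146,0]); p=R.from_euler("z",-psi).apply(e-O)*1000-[68,0,78]
print(p, np.hypot(p[0],p[2]), np.arctan2(p[2],-p[0])-.0673)
for n in("scene","top"):
    im,d=ctrl.get_image(n); np.savez(n+"4.npz",im=im,d=d)
    if n=="scene": c=cv2.resize(im[135:285,225:415],(760,600),interpolation=cv2.INTER_CUBIC); cv2.imwrite("pics/s4.png",c[...,::-1])
E
```

```text
[ 0.66002048 -0.06184777  0.25824554] [-2.48850319  0.31071771  5.26943013] [ 0.07497768  0.62692126 -0.00409342] 0.11962755769533365 51.6268926858902
[-31.69456186   0.2690097  180.24553802] 183.01092652359154 1.3294347338998491
```

View pics/s4.png

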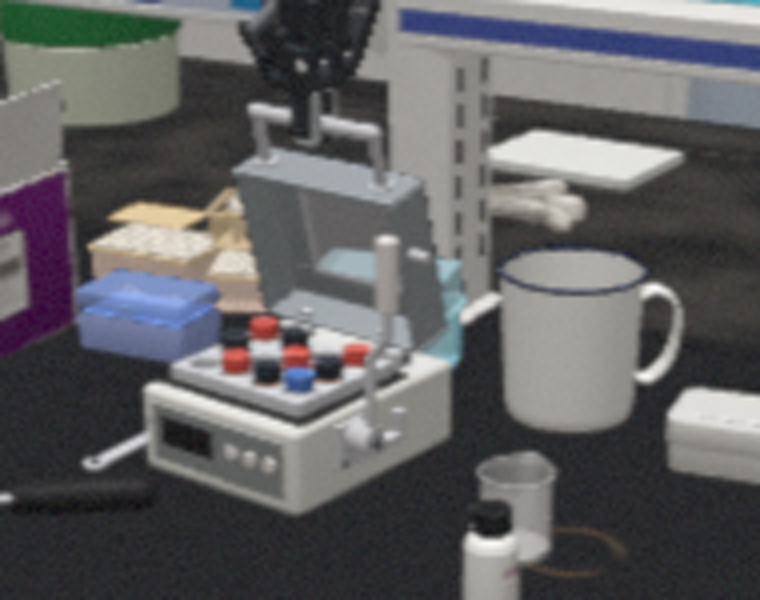

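The picture shows the lid standing near upright with its bar at (255–380, 115–130) still in the fingers. The lever is upright and nothing around the heater has been disturbed. The bar moved 146.6 mm back from shut, against 146.9 mm needed, which puts the lid at about 1.326 rad.

```bash
python3 -c "
from cell import ctrl
s=ctrl.get_state(); print(s['ee_pos'],s['gripper_force'],abs(s['qd']).max()); print(ctrl.finish_job())"
```

```text
[ 0.65996943 -0.06185788  0.25824141] 51.62297487258911 0.002339963141781036
the job is handed in; nothing more can be done
None
```

The job is handed in: the clamp lever is upright at its stop, and the gripper is still holding the lid's bar steady at about 1.326 rad (balance point 1.328), although the lever slipped out of the fingers on the first swing and had to be pushed the last few degrees to its stop.

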